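Load three tiles into their setters and stack the setters for the kiln

TASK

Get the tiles ready for the kiln: lay each of the three tiles flat in the setter whose raised outline has its shape, and stack the two loose setters, in either order, squarely on the one that stands on the piece of kiln shelf, each seated down on the four pins of the one below. A setter cannot be loaded once another stands on it. Leave the small tin, the unfired cup and the kidney-shaped rib where they are.

Things in the scene. Friction and masses are not known exactly. Their poses are not given: they have to be found in the camera images.
- setter_square: Fixed dark grey setter on a pale kiln shelf 12 mm thick (158x112). Plate 124 (x) x 84 (y) x 16 mm, waist 62 mm wide in y for |x|<24; round posts 18 mm thick at x+-50, y+-31, shoulders at z=42 mm, each with a tapered pin 8 mm high (10 to 4 mm thick). 3 mm bead round a whitewashed 60x60 seat, open at the waist. Origin: centre of plate underside (12 mm over bench); seat above it at z=16; z up.
- setter_round: Loose setter, 0.28 kg, on a wooden ware board (top 68 mm over the bench): plate, waist, posts, origin as setter_square; bead arcs round a whitewashed round seat 64 mm across. Grip its waist across y (62 mm). In its underside, below each post, a 12 mm square socket 9.5 mm deep takes the pin of a setter beneath: stacked undersides are 42 mm apart; either way round fits.
- setter_oblong: Loose setter, 0.28 kg, on the same ware board: plate, waist, posts, sockets and origin as setter_round; its bead bounds a whitewashed oblong seat 80 mm (x) x 42 mm (y), open at the waist.
- tile_square: Square terracotta-coloured tile, 50 x 50 x 12 mm, lying flat on the bench, about 50 g. Origin: centre of its underside; z up; x and y along its sides.
- tile_round: Round terracotta-coloured tile, 54 mm across, 12 mm thick, lying flat on the bench, about 50 g. Origin: centre of its underside; z up.
- tile_oblong: Oblong terracotta-coloured tile, 70 mm (its x) x 32 mm (its y) x 12 mm, lying flat on the bench, about 50 g. Origin: centre of its underside; z up.
- gold_tin: Bystander: small square brass-coloured tin with a round lid, 32 x 32 x 28 mm, loose. Origin: centre of its underside.
- raw_cup: Bystander: unfired pinkish cup, 75 mm across, 64 mm high, loose. Origin: centre of its underside.
- rib: Bystander: flat pale green kidney-shaped rib, 64 x 74 x 8 mm, loose. Origin: centre of its underside.
There are look-alikes about, which are no part of the job. Leave any black look-alike of the tile_oblong alone.

How it is judged (in metres and radians):
At the end, for the whole second after the job is handed in: Each tile flat in its own setter, centre within 9 mm of the setter's centre; the loose setters stacked on the fixed one in either order, each within 5 mm and 0.06 rad of the one below and fully down on its pins (undersides 42 mm apart, +2.5/-3); all at rest (horizontal distance between tile_square and setter_square below 0.009 m and z of tile_square in the frame of setter_square between 0.013 and 0.0185 m and angle between each of tile_square, tile_round, tile_oblong's own z axis and vertical below 0.06 rad and horizontal distance between tile_round and setter_round below 0.009 m and z of tile_round in the frame of setter_round between 0.013 and 0.0185 m and horizontal distance between tile_oblong and setter_oblong below 0.009 m and z of tile_oblong in the frame of setter_oblong between 0.013 and 0.0185 m and ((horizontal distance between setter_round and setter_square below 0.005 m and z of setter_round in the frame of setter_square between 0.039 and 0.0445 m and angle between the x axis of setter_round and the x axis of setter_square, either way round below 0.06 rad and angle between each of setter_round, setter_oblong's own z axis and vertical below 0.03 rad and horizontal distance between setter_oblong and setter_round below 0.005 m and z of setter_oblong in the frame of setter_round between 0.039 and 0.0445 m and angle between the x axis of setter_oblong and the x axis of setter_round, either way round below 0.06 rad) or (horizontal distance between setter_oblong and setter_square below 0.005 m and z of setter_oblong in the frame of setter_square between 0.039 and 0.0445 m and angle between the x axis of setter_oblong and the x axis of setter_square, either way round below 0.06 rad and angle between each of setter_oblong, setter_round's own z axis and vertical below 0.03 rad and horizontal distance between setter_round and setter_oblong below 0.005 m and z of setter_round in the frame of setter_oblong between 0.039 and 0.0445 m and angle between the x axis of setter_round and the x axis of setter_oblong, either way round below 0.06 rad)) and linear speed of each of tile_square, tile_round, tile_oblong, setter_round, setter_oblong below 0.02 m/s); the robot touches nothing.
It fails at once if a bystander (the tin) is moved by more than 30 mm (distance of gold_tin from where it was at the start of the episode above 0.03 m).
It fails at once if a bystander (the cup) is moved by more than 30 mm (distance of raw_cup from where it was at the start of the episode above 0.03 m).
It fails at once if a bystander (the rib) is moved by more than 30 mm (distance of rib from where it was at the start of the episode above 0.03 m).
It also fails if it takes over 120 s, if anything falls off the work surface, if the arm or the gripper's body presses on something with over 40 N, if the wrist force passes 120 N, or if a joint passes its speed limit or range.

ROBOT

A 6-joint arm with a two-finger parallel gripper is mounted at the origin on the work surface; the furniture and walls round the work are solid. World frame = base frame: x ahead of the robot, y to its left, z up, the work surface at z = 0. Lengths are in mm, angles in rad, forces in N, time in s.
With the tool pointing down it reaches from about 250 to 775 mm from the base axis. Payload 8.9 kg.
Tool frame: the origin (TCP) lies on the centre line of the jaws, within the pads' length; the fingertips stand 19 mm ahead of it and the grasp point (between the pads) is the TCP; z points along the fingers, y is the line along which they close (so a half turn about z gives the same grasp; the last joint's range is limited). The gripper opens to 85 mm and grips with 20 to 120 N. Pads are 22 mm wide; open, the fingers measure 114 mm over their backs; the gripper's body (76 mm by 85 mm) begins 54 mm behind the grasp point. The pads swing forward as they close: fully open they stand 13 mm farther back than shut.
Start: joints at [-1.368, 0.291, -0.153, 1.127, 0, 1.431], TCP at [175.973, -494.628, 250.305] pointing down, gripper open.
Joint ranges: [-2.52, 2.52], [-0.91, 1.74], [-1.3, 1.37], [-1.96, 2.02], [-1.52, 1.47], [-3.14, 3.14]. Speed limits (rad/s): [2.22, 2.22, 2.79, 3.14, 3.14, 3.14].

INTERFACE

Orientations are given as a unit quaternion [w, x, y, z].
In Python, from bench import robot gives the robot as it stands. The module is installed in compiled form; this text tells all that it offers.
- The arm moves only by the shell command python3 -m creep 'ROWS' [OPENING] [FORCE]. ROWS is JSON, a list of rows, each a list of 2 entries, a list of its own where there are three numbers: the shift along the tool's x, y, z in cm, then the turn about the tool's z in degrees. A call has 1 to 5 rows; each row shifts and turns the commanded pose from where the row before left it, along the tool's axes as they then stand; what a row does not reach is not made up. A row lasts 1/8 s, in which the tool goes at most 62.5 mm and 10.7 degrees, less where a joint would pass 70% of its speed; a pose out of reach is approached as far as the arm can. A call with a gripper value outside its range is refused whole. OPENING is the finger opening in cm, from 0 to 8.54, set as the call begins (- or left out, the last holds). The fingers move at their own pace and stop on an object; FORCE is the grip in N (left out, the last holds). Time passes only in rows, so rows that do not move let the fingers close. It gives the time, the measured TCP pose, the force, the opening and the grip force at its end, in the units of the state.
- robot.read_state(): the state, without advancing time (a new reading comes with each control period).
- robot.capture(name): name is "scene" or "top"; returns the picture (400x640x3 uint8, blue, green, red); there is no depth.
- robot.get_calibration(name): a dict with "intrinsics" (3x3 intrinsics, pixels), "R" (3x3) and "t" (3): a world point X has camera coordinates R X + t. Camera axes: x right, y down, z forward; pixel columns grow to the right and rows downward; lengths in mm; the calibration is good to about 2 mm. A picture is of the moment at which its call begins. get_calibration takes no time and is no camera call.
- robot.close_job(): hands the job in; it is judged then, once.
The state is a dict: "clock": time; "joint_positions": joint angles; "qd": joint speeds; "joint_torque": joint torques, N m; "ee_pos": TCP position; "ee_rot": TCP orientation; "contact_force": force on the tool from outside, world axes, zero at the start; "ft_torque": the same for the moment, N m; "gripper_width": finger opening in mm; "gripper_force": force on a finger pad.
Only numpy, scipy, OpenCV 4.12 (cv2) and the standard library are available. Lean on these libraries where they do the work, as an engineer would, in place of code of your own. Each camera call takes 0.05 s, during which the arm holds its last target. There are 200 camera calls.

## Working session

There is one attempt and no reset: what is moved stays moved. The work goes in short steps, Python scripts to look and compute and a shell command to move; the robot and the scene stay as the last step left them, time stands still between calls to the robot, and variables do not carry over. Pictures are saved under pics/ and viewed, at most 14 in all, crops included, and the job is handed in when it is done.

```bash
mkdir -p pics; ls
python3 - <<'E'
from bench import robot
import cv2
for n in("scene","top"):
    im=robot.capture(n); cv2.imwrite(f"pics/{n}0.png",im)
    c=robot.get_calibration(n); print(n,c)
print(robot.read_state())
E
```

```text
pics
scene {'intrinsics': array([[374.48714292,   0.        , 315.47475323],
       [  0.        , 374.48714292, 197.36696481],
       [  0.        ,   0.        ,   1.        ]]), 'R': array([[-0.84910556, -0.52764265,  0.02475839],
       [-0.2866286 ,  0.42087145, -0.86064584],
       [ 0.44369335, -0.73787563, -0.50860177]]), 't': array([ 457.84708716,  117.58712031, 1104.8310428 ])}
top {'intrinsics': array([[393.53411638,   0.        , 318.79689897],
       [  0.        , 393.53411638, 202.42156569],
       [  0.        ,   0.        ,   1.        ]]), 'R': array([[-0.0112724 , -0.99987263, -0.01129853],
       [-0.98978157,  0.01276346, -0.14201953],
       [ 0.14214565,  0.00958218, -0.98979937]]), 't': array([ 178.26413613,  438.62602411, 1138.12087207])}
{'clock': 0.1, 'joint_positions': array([-1.36830891e+00,  2.91236527e-01, -1.54035384e-01,  1.12671200e+00,
        5.15064755e-06,  1.43150048e+00]), 'qd': array([-0.00057033,  0.00081103,  0.00238568,  0.0012801 ,  0.00122388,
        0.00078835]), 'joint_torque': array([ 2.74332400e-03, -5.37979996e+01,  3.31916821e+01,  9.33665870e-03,
       -9.91160528e-05,  2.83162741e-06]), 'ee_pos': array([ 175.89531539, -494.26583181,  249.78896016]), 'ee_rot': array([-5.93576118e-04,  9.85433354e-01,  1.70061026e-01, -1.61841364e-05]), 'contact_force': array([1.08128374, 0.68859167, 0.34408766]), 'ft_torque': array([-0.0224275 , -0.05720251, -0.02596548]), 'gripper_force': 0.0, 'gripper_width': 85.34070320360239}
```

View pics/scene0.png

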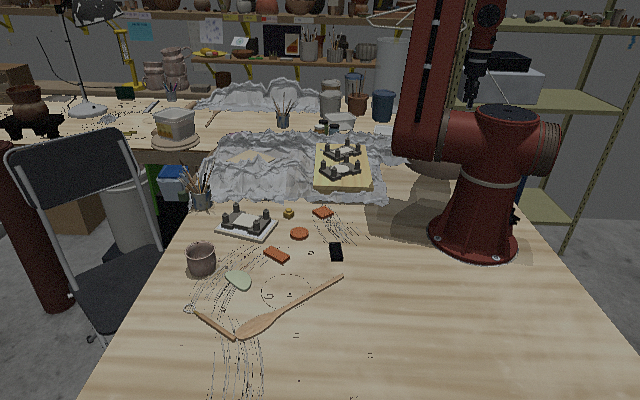

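View pics/top0.png

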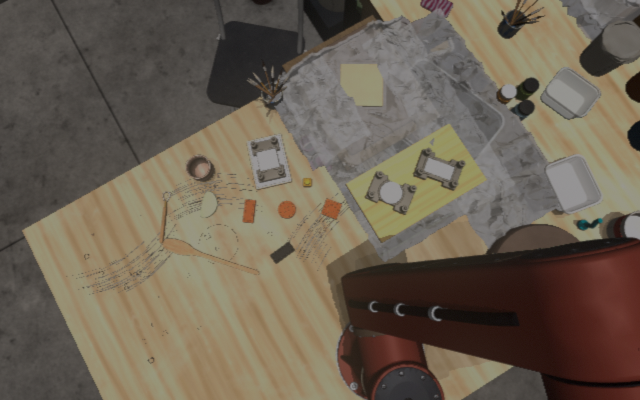

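The scene view shows the square setter at (245,222), the loose setters on the board at (340,150) and (340,170), and the tiles at (322,212), (299,234) and (277,254). The tin is at (289,212). In the top view the setters are at (268,160), (391,192) and (440,167), and the tiles at (249,210), (287,210) and (331,208). I'll enlarge both and measure.

```bash
cat > h.py <<'E'
import numpy as np,cv2
from bench import robot
C={n:robot.get_calibration(n) for n in("scene","top")}
def ray(n,uv):
    c=C[n];o=-c["R"].T@c["t"];uv=np.atleast_2d(uv).astype(float)
    d=np.c_[uv,np.ones(len(uv))]@np.linalg.inv(c["intrinsics"]).T@c["R"]
    return o,d
def plane(n,uv,z):
    o,d=ray(n,uv);return (o+d*((z-o[2])/d[:,2])[:,None])[:,:2]
def tri(u_scene,u_top):
    A=[];b=[]
    for n,u in(("scene",u_scene),("top",u_top)):
        o,d=ray(n,u);d=d[0]/np.linalg.norm(d);P=np.eye(3)-np.outer(d,d);A.append(P);b.append(P@o)
    x=np.linalg.lstsq(np.vstack(A),np.hstack(b),rcond=None)[0]
    return x,np.linalg.norm(np.vstack(A)@x-np.hstack(b))
def blobs(mask,amin=20):
    cs,_=cv2.findContours(mask.astype(np.uint8),cv2.RETR_EXTERNAL,cv2.CHAIN_APPROX_NONE)
    out=[]
    for c in cs:
        m=cv2.moments(c)
        if m["m00"]>=amin: out.append((np.array([m["m10"],m["m01"]])/m["m00"],m["m00"],c))
    return out
def orange(im):
    h=cv2.cvtColor(im,cv2.COLOR_BGR2HSV);return (((h[...,0]<13)|(h[...,0]>176))&(h[...,1]>140)&(h[...,2]>90))
E
python3 - <<'E'
from h import *
t=cv2.imread("pics/top0.png");s=cv2.imread("pics/scene0.png")
cv2.imwrite("pics/c_top.png",cv2.resize(t[125:245,220:485],None,fx=3,fy=3,interpolation=cv2.INTER_CUBIC))
cv2.imwrite("pics/c_sc.png",cv2.resize(s[130:275,200:385],None,fx=4,fy=4,interpolation=cv2.INTER_CUBIC))
for n,im,box in(("top",t,(220,125,485,245)),("scene",s,(200,130,385,275))):
    m=orange(im);k=np.zeros_like(m);k[box[1]:box[3],box[0]:box[2]]=1
    for c,a,cc in blobs(m&k):
        p=plane(n,cc[:,0],12).astype(np.float32)
        print(n,c.round(1),a,plane(n,c,9 if n=="scene" else 11).round(1),[np.round(v,2) for v in cv2.minAreaRect(p)])
E
```

```text
top [286.6 209.1] 197.0 [[424.6 270.9]] [array([424.9, 271. ]), array([45.42, 48.86]), np.float64(89.87)]
top [248.8 210.5] 174.5 [[421.7 385.3]] [array([421.63, 385.07]), array([28.27, 65.7 ]), np.float64(84.21)]
top [331.1 208.5] 217.0 [[424.7 136.3]] [array([424.88, 136.19]), array([47.58, 47.62]), np.float64(67.63)]
scene [276.  253.4] 160.0 [[424.6 385.3]] [array([423.17, 387.71]), array([30.09, 67.93]), np.float64(84.33)]
scene [299.  232.1] 128.0 [[427.8 270.8]] [array([426.04, 273.28]), array([46.71, 49.27]), np.float64(33.77)]
scene [322.6 211.2] 100.0 [[428.6 135.6]] [array([426.31, 138.61]), array([46.96, 47.39]), np.float64(68.35)]
```

View pics/c_top.png

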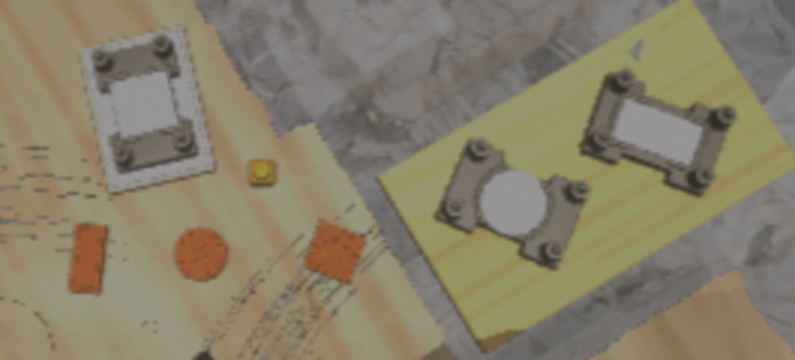

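View pics/c_sc.png

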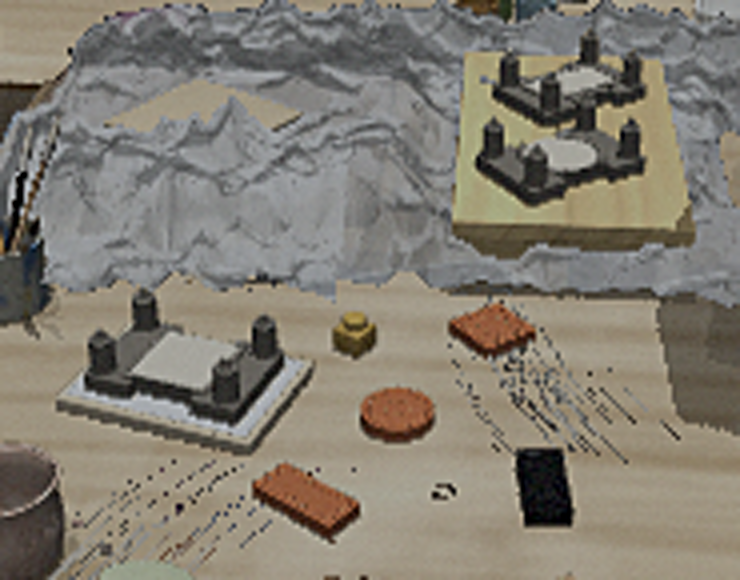

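The crops show the square setter (pins in the top crop near (103,60), (163,44), (185,137), (123,153)) and the loose round and oblong setters on the board, with four posts each. Tiles lie flat, the tin is between shelf and square tile. Next I'll measure seats by mask in both views, plus pins.

```bash
cat > seats.py <<'E'
from h import *
def seat(n,im,box,thr):
    h=cv2.cvtColor(im,cv2.COLOR_BGR2HSV);x0,y0,x1,y1=box
    m=np.zeros(im.shape[:2],bool);m[y0:y1,x0:x1]=((h[...,1]<thr[0])&(h[...,2]>thr[1]))[y0:y1,x0:x1]
    return max(blobs(m,5),key=lambda b:b[1])
E
python3 - <<'E'
from seats import *
t=cv2.imread("pics/top0.png");s=cv2.imread("pics/scene0.png")
B={"sq":((255,148,281,173),(230,211,262,232),28),"rd":((377,178,405,208),(325,162,355,176),84),"ob":((420,152,458,182),(335,145,358,156),84)}
for k,(bt,bs,z) in B.items():
    ct=seat("top",t,bt,(45,120));cs=seat("scene",s,bs,(60,120))
    x,e=tri(cs[0],ct[0])
    r=cv2.minAreaRect(plane("top",ct[2][:,0],z).astype(np.float32))
    print(k,ct[0].round(1),cs[0].round(1),ct[1],cs[1],"tri",x.round(1),round(e,1),"top",plane("top",ct[0],z).round(1),"sc",plane("scene",cs[0],z).round(1),[np.round(v,1) for v in r])
T={"sq":[(103,60),(163,44),(185,137),(123,153)],"rd":[(479,148),(578,190),(550,250),(454,208)],"ob":[(626,78),(725,117),(703,179),(597,141)]}
S={"sq":[(145,292),(264,318),(229,352),(102,335)],"rd":[(494,118),(586,100),(630,122),(537,146)],"ob":[(510,53),(589,31),(631,52),(551,77)]}
Z={"sq":62,"rd":118,"ob":118}
for k in T:
    a=np.array(T[k])/3+[220,125]-.33; b=np.array(S[k])/4+[200,130]-.37
    p=plane("top",a,Z[k]-2);print(k,"pins",p.round(1).tolist(),p.mean(0).round(1))
    q=plane("scene",b,Z[k]);print("   scene",q.round(1).tolist(),q.mean(0).round(1))
    # order each by angle, print edges
    for w in(p,q):
        e=w-w.mean(0); w=w[np.argsort(np.arctan2(e[:,1],e[:,0]))]; d=np.roll(w,-1,0)-w
        L=np.hypot(*d.T); A=np.degrees(np.arctan2(d[:,1],d[:,0]))%180; print("   len",L.round(0),"ang",A.round(1))
E
```

```text
sq [267.2 159.5] [247.3 218.1] 424.0 257.5 tri [573.  327.1  35. ] 0.4 top [[575.1 328.2]] sc [[580.1 319.3]] [array([574.4, 327.3]), array([63.7, 86. ]), np.float64(8.9)]
rd [390.7 192. ] [341.1 167.8] 353.5 77.5 tri [459.2 -32.5  86.1] 1.5 top [[460.5 -32.5]] sc [[460.2 -36.6]] [array([460.8, -33.4]), array([60. , 61.6]), np.float64(43.9)]
ob [438.6 168.5] [344.5 149.5] 362.0 45.5 tri [ 522.8 -171.6   89.8] 4.6 top [[ 527.1 -172.1]] sc [[ 525.6 -184.6]] [array([ 527. , -172.2]), array([79.9, 43.1]), np.float64(70.0)]
sq pins [[612.6, 363.2], [628.1, 303.8], [533.5, 281.8], [518.3, 342.5]] [573.1 322.8]
   scene [[627.6, 312.3], [531.6, 291.1], [524.1, 340.0], [612.9, 373.5]] [574.1 329.2]
   len [97. 61. 97. 63.] ang [ 13.1 104.6  12.4 104. ]
   len [98. 63. 95. 49.] ang [ 12.4 103.6  20.7  98.7]
rd pins [[506.5, 2.7], [465.7, -87.1], [410.3, -59.0], [450.4, 27.6]] [458.2 -28.9]
   scene [[511.0, 1.7], [464.1, -76.4], [412.0, -57.6], [454.1, 28.3]] [460.3 -26. ]
   len [62. 99. 61. 95.] ang [153.1  65.6 156.1  65.1]
   len [55. 91. 63. 96.] ang [160.1  59.1 154.9  63.9]
ob pins [[571.3, -136.6], [532.7, -226.4], [474.5, -202.5], [511.6, -106.7]] [ 522.5 -168. ]
   scene [[572.6, -130.4], [538.1, -222.7], [480.8, -198.4], [513.8, -103.1]] [ 526.3 -163.7]
   len [ 63.  98.  67. 103.] ang [157.7  66.7 153.4  68.8]
   len [ 62.  99.  65. 101.] ang [157.   69.5 155.1  70.9]
```

```bash
cat > p.py <<'E'
import sys
from h import *
from scipy.spatial.transform import Rotation as R
s=robot.read_state();q=s["ee_rot"];M=R.from_quat(np.roll(q,-1)).as_matrix()
x,y,z,yaw=map(float,sys.argv[1:5])
cur=np.degrees(np.arctan2(M[1,0],M[0,0]));turn=-((yaw-cur+180)%360-180)
M2=M@R.from_euler("z",turn,degrees=True).as_matrix()
d=np.array([x,y,z])-s["ee_pos"]
print("at",s["ee_pos"].round(1),"yaw",cur.round(1),"tilt",np.degrees(np.arccos(-M[2,2])).round(2),"j6",np.degrees(s["joint_positions"][5]).round(0))
print("turn deg",turn.round(1),"| cm after turn",(M2.T@d/10).round(2),"| cm now",(M.T@d/10).round(2),"F",s["contact_force"].round(1))
E
python3 p.py 425.5 136.5 120 157.6
python3 -m creep '[[[0,0,0],-10],[[0,0,0],-10],[[0,0,0],-10],[[0,0,0],-10],[[0,0,0],-10]]' 8.5 40
python3 -m creep '[[[0,0,0],-10],[[0,0,0],-10],[[0,0,0],-10],[[0,0,0],-10],[[0,0,0],-10]]'
python3 -m creep '[[[0,0,0],-10],[[0,0,0],-10],[[0,0,0],-10],[[0,0,0],-8],[[0,0,0],0]]'
python3 p.py 425.5 136.5 120 157.6
```

```text
at [ 175.9 -494.3  249.8] yaw 19.6 tilt 0.07 j6 82.0
turn deg -138.0 | cm after turn [ 0.95 67.82 13.05] | cm now [ 44.66 -51.05  13.05] F [1.1 0.7 0.3]
clock: 0.72
ee_pos: [175.9, -494.4, 250.0]
ee_rot: [-0.0, 0.82, 0.573, 0.0]
contact_force: [1.6, 0.7, -0.5]
gripper_width: 85.1
gripper_force: 0.0
clock: 1.35
ee_pos: [175.9, -494.4, 250.0]
ee_rot: [-0.0, 0.501, 0.866, 0.0]
contact_force: [-0.2, -0.4, -0.3]
gripper_width: 85.3
gripper_force: 0.0
clock: 1.98
ee_pos: [175.9, -494.4, 250.0]
ee_rot: [-0.0, 0.195, 0.981, 0.0]
contact_force: [0.7, 1.1, -0.1]
gripper_width: 85.0
gripper_force: 0.0
at [ 175.9 -494.4  250. ] yaw 157.5 tilt 0.04 j6 -56.0
turn deg -0.1 | cm after turn [ 0.96 67.83 13.04] | cm now [ 1.05 67.83 13.04] F [ 0.7  1.1 -0.1]
```

```bash
python3 -m creep '[[[0.1,5,0],0],[[0.1,5,0],0],[[0.1,5,0],0],[[0.1,5,0],0],[[0.1,5,0],0]]' >/dev/null
python3 -m creep '[[[0,5,0],0],[[0,5,0],0],[[0.1,5,0],0],[[0.1,5,0],0],[[0.1,5,0],0]]' >/dev/null
python3 -m creep '[[[0.1,5,0],0],[[0.1,5,0],0],[[0.1,5,3],0],[[0.1,2.8,3],0],[[0,0,5],0]]' 
python3 p.py 425.5 136.5 22 157.6
```

```text
clock: 3.85
ee_pos: [425.1, 138.7, 140.0]
ee_rot: [0.002, 0.195, 0.981, 0.001]
contact_force: [0.0, 0.1, -0.4]
gripper_width: 84.6
gripper_force: 0.0
at [425.1 138.7 140. ] yaw 157.5 tilt 0.2 j6 31.0
turn deg -0.1 | cm after turn [-0.09 -0.22 11.8 ] | cm now [-0.09 -0.22 11.8 ] F [ 0.   0.1 -0.4]
```

```bash
python3 -m creep '[[[0,0,4],0],[[0,0,4],0],[[0,0,2.5],0],[[0,0,0],0]]' >/dev/null
python3 p.py 425.5 136.5 22 157.6
```

```text
at [421.9 136.5  34. ] yaw 157.4 tilt 0.21 j6 31.0
turn deg -0.2 | cm after turn [-0.34  0.14  1.2 ] | cm now [-0.34  0.14  1.2 ] F [-0.5  0.4  0.3]
```

```bash
python3 -m creep '[[[-0.3,0.1,0.5],0],[[0,0,0.7],0],[[0,0,0],0]]' 
python3 p.py 425.5 136.5 22 157.6
python3 -m creep '[[[0,0,0],0],[[0,0,0],0],[[0,0,0],0],[[0,0,0],0],[[0,0,0],0]]' 4 40
python3 -m creep '[[[0,0,0],0],[[0,0,0],0],[[0,0,0],0]]'
python3 - <<'E'
from h import *
cv2.imwrite("pics/g1.png",cv2.resize(robot.capture("scene")[130:275,200:400],None,fx=4,fy=4,interpolation=cv2.INTER_CUBIC))
E
```

```text
clock: 4.72
ee_pos: [426.6, 136.5, 23.4]
ee_rot: [0.0, 0.195, 0.981, 0.0]
contact_force: [-0.4, 0.4, -0.7]
gripper_width: 84.8
gripper_force: 0.0
at [426.6 136.5  23.4] yaw 157.6 tilt 0.01 j6 31.0
turn deg -0.0 | cm after turn [ 0.11 -0.04  0.14] | cm now [ 0.11 -0.04  0.14] F [-0.4  0.4 -0.7]
clock: 5.35
ee_pos: [426.7, 136.5, 23.8]
ee_rot: [0.0, 0.194, 0.981, 0.0]
contact_force: [-2.3, 0.2, 8.1]
gripper_width: 48.5
gripper_force: 40.0
clock: 5.72
ee_pos: [426.7, 136.5, 23.8]
ee_rot: [0.0, 0.194, 0.981, 0.0]
contact_force: [-1.6, -0.6, 7.0]
gripper_width: 48.2
gripper_force: 40.0
```

View pics/g1.png

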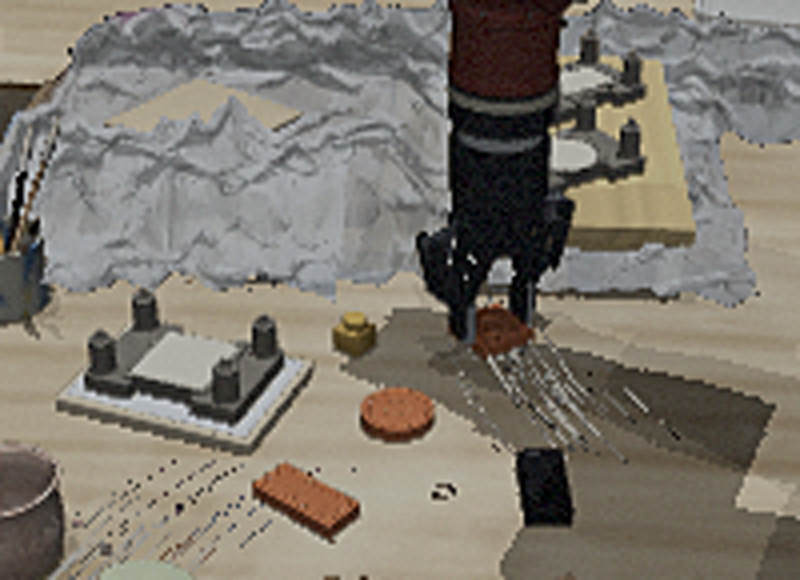

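Picture: the fingers hold the square tile near crop (502,330), fingers against its sides; nothing else disturbed. Lift and carry.

```bash
python3 -m creep '[[[0,0,-2],0],[[0,0,-4],0],[[0,0,-4],0],[[0,0,0],-10],[[0,0,0],-10]]' 
python3 -m creep '[[[0,0,0],-10],[[0,0,0],-5],[[0,0,0],0]]'
python3 p.py 573.5 324.5 100 192.7
python3 - <<'E'
from h import *
cv2.imwrite("pics/g2.png",robot.capture("top"))
E
```

```text
clock: 6.4
ee_pos: [426.9, 136.6, 124.0]
ee_rot: [0.001, 0.018, 1.0, 0.0]
contact_force: [-0.3, 0.6, -0.9]
gripper_width: 48.4
gripper_force: 42.0
clock: 6.78
ee_pos: [426.5, 136.5, 123.4]
ee_rot: [0.0, -0.109, 0.994, 0.0]
contact_force: [0.8, 0.4, -0.3]
gripper_width: 48.5
gripper_force: 42.0
at [426.5 136.5 123.4] yaw -167.5 tilt 0.0 j6 -4.0
turn deg -0.2 | cm after turn [-18.47  15.11   2.34] | cm now [-18.43  15.16   2.34] F [ 0.8  0.4 -0.3]
```

```bash
python3 -m creep '[[[-3.7,3.0,0],0],[[-3.7,3.0,0],0],[[-3.7,3.0,0],0],[[-3.7,3.0,0],0],[[-3.7,3.1,0],0]]' >/dev/null
python3 -m creep '[[[0,0,2],0],[[0,0,1],0],[[0,0,0],0]]'
python3 p.py 573.5 324.5 53 192.7
python3 - <<'E'
from h import *
a=robot.capture("top")[125:245,210:330];b=robot.capture("scene")[150:270,200:320]
cv2.imwrite("pics/g3.png",cv2.resize(np.hstack([a,b]),None,fx=3.3,fy=3.3,interpolation=cv2.INTER_CUBIC))
E
```

```text
clock: 7.82
ee_pos: [573.2, 323.5, 92.4]
ee_rot: [-0.001, -0.109, 0.994, -0.0]
contact_force: [-0.8, -0.3, 0.1]
gripper_width: 48.7
gripper_force: 42.0
at [573.2 323.5  92.4] yaw -167.5 tilt 0.14 j6 11.0
turn deg -0.2 | cm after turn [-0.06  0.1   3.94] | cm now [-0.06  0.1   3.94] F [-0.8 -0.3  0.1]
```

View pics/g3.png

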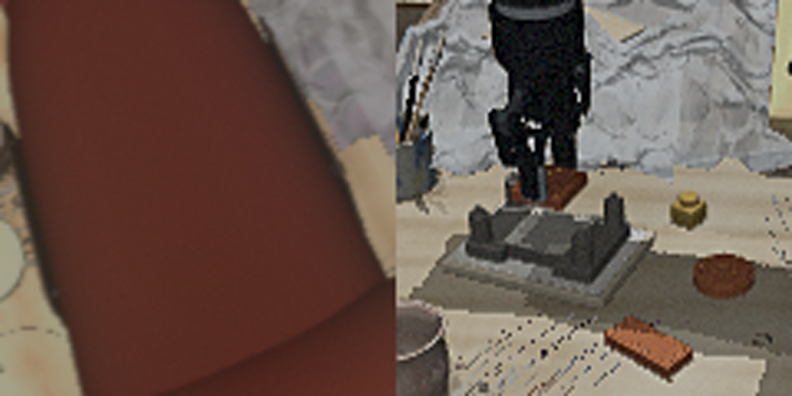

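Top view is occluded by the arm. The scene view shows the tile over the seat, held level at crop (548,188). Lower it.

```bash
python3 -m creep '[[[0,0.05,2],0],[[0,0.05,1.3],0],[[0,0,0.3],0],[[0,0,0],0]]' | sed -n '2p;4p'
python3 -m creep '[[[0,0,0.2],0],[[0,0,0],0]]'| sed -n '2p;4p'
python3 p.py 573.5 324.5 53 192.7
```

```text
ee_pos: [574.2, 325.1, 57.6]
contact_force: [-0.2, -0.2, -0.2]
ee_pos: [574.2, 325.2, 55.6]
contact_force: [-0.1, 0.3, -0.9]
at [574.2 325.2  55.6] yaw -167.4 tilt 0.03 j6 11.0
turn deg -0.1 | cm after turn [ 0.08 -0.05  0.26] | cm now [ 0.08 -0.06  0.26] F [-0.1  0.3 -0.9]
```

```bash
for i in 1 2 ; do :; done; python3 -m creep '[[[0,0,0.15],0],[[0,0,0],0]]'| sed -n '2p;4p'
python3 -m creep '[[[0,0,0.15],0],[[0,0,0],0]]'| sed -n '2p;4p'
```

```text
ee_pos: [574.0, 325.1, 53.7]
contact_force: [0.5, 0.4, -0.9]
ee_pos: [573.9, 325.1, 52.2]
contact_force: [-0.2, 0.2, -1.0]
```

```bash
python3 -m creep '[[[0,0,0.1],0],[[0,0,0],0]]'| sed -n '2p;4p'
python3 -m creep '[[[0,0,0],0],[[0,0,0],0],[[0,0,-0.1],0]]' 6.5| sed -n '2p;4,5p'
python3 -m creep '[[[0,0,-3],0],[[0,0,-4],0],[[0,0,-4],0],[[0,0,0],0]]' | sed -n '2p;4,5p'
python3 p.py 425.5 271 60 192.7
```

```text
ee_pos: [574.0, 325.2, 51.9]
contact_force: [-2.8, -1.0, 5.6]
ee_pos: [573.9, 325.1, 52.1]
contact_force: [-0.4, -0.8, -0.1]
gripper_width: 65.1
ee_pos: [576.0, 326.0, 166.0]
contact_force: [1.0, 0.0, -1.1]
gripper_width: 65.5
at [576. 326. 166.] yaw -167.4 tilt 0.35 j6 11.0
turn deg -0.1 | cm after turn [15.95 -2.06 10.5 ] | cm now [15.95 -2.1  10.5 ] F [ 1.   0.  -1.1]
```

```bash
python3 -m creep '[[[4,-0.5,0],0],[[4,-0.5,0],0],[[4,-0.5,0],0],[[4,-0.6,0],0],[[0,0,0],-10]]' 8.5 >/dev/null
python3 -m creep '[[[0,0,0],-10],[[0,0,0],-10],[[0,0,0],-10],[[0,0,0],-10],[[0,0,0],-2.5]]'  >/dev/null
python3 p.py 425.5 271 60 245
python3 - <<'E'
from h import *
a=robot.capture("top")[125:245,210:330];b=robot.capture("scene")[150:270,200:320]
cv2.imwrite("pics/g4.png",cv2.resize(np.hstack([a,b]),None,fx=3.3,fy=3.3,interpolation=cv2.INTER_CUBIC))
E
```

```text
at [421.9 269.6 161.4] yaw -114.7 tilt 0.07 j6 -41.0
turn deg 0.3 | cm after turn [-0.29 -0.27 10.14] | cm now [-0.29 -0.27 10.14] F [-0.6 -0.3  0.4]
```

View pics/g4.png

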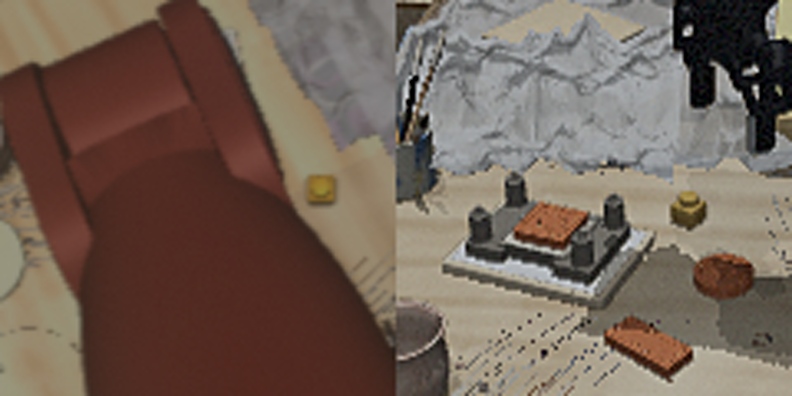

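The scene half shows the square tile flat in the square seat, centred at crop (545,224), and the gripper above the round tile. Descend to the round tile.

```bash
python3 -m creep '[[[-0.3,-0.3,4],0],[[0,0,4],0],[[0,0,3],0],[[0,0,1.5],0],[[0,0,0],0]]'| sed -n '2p;4,5p'
python3 p.py 425.5 271 24.5 245
```

```text
ee_pos: [425.8, 271.0, 36.7]
contact_force: [-0.0, 0.0, 0.3]
gripper_width: 85.0
at [425.8 271.   36.7] yaw -114.9 tilt 0.1 j6 -41.0
turn deg 0.1 | cm after turn [0.01 0.03 1.22] | cm now [0.01 0.03 1.22] F [-0.   0.   0.3]
```

```bash
python3 -m creep '[[[0,0,0.8],0],[[0,0,0.4],0],[[0,0,0],0],[[0,0,0],0],[[0,0,0],0]]' 4.5 40| sed -n '2p;4,6p'
python3 -m creep '[[[0,0,0],0],[[0,0,0],0],[[0,0,0],0],[[0,0,0],0],[[0,0,0],0]]'| sed -n '2p;4,6p'
python3 -m creep '[[[0,0,-2],0],[[0,0,-4],0],[[0,0,-5],0],[[0,0,-4],0],[[0,0,0],0]]'| sed -n '2p;4,6p'
python3 p.py 459.5 -31.5 170 245
```

```text
ee_pos: [426.9, 271.5, 25.9]
contact_force: [-0.1, -0.3, 6.0]
gripper_width: 50.4
gripper_force: 41.1
ee_pos: [426.9, 271.5, 25.9]
contact_force: [-0.2, -0.9, 5.7]
gripper_width: 50.7
gripper_force: 41.1
ee_pos: [428.3, 272.1, 178.3]
contact_force: [0.9, -0.5, -0.2]
gripper_width: 50.4
gripper_force: 41.7
at [428.3 272.1 178.3] yaw -114.9 tilt 0.34 j6 -41.0
turn deg 0.1 | cm after turn [ 26.2  -15.66   0.77] | cm now [ 26.22 -15.62   0.77] F [ 0.9 -0.5 -0.2]
```

Run:
```python
from h import *
b=robot.capture("scene");cv2.imwrite("pics/g5.png",cv2.resize(b[100:260,200:400],None,fx=4,fy=3.7,interpolation=cv2.INTER_CUBIC))
m=orange(b)
for c,a,cc in blobs(m,15):
    if c[1]>130: print(c.round(1),a,plane("scene",c,150).round(1),cv2.boundingRect(cc))
```

```text
[276.5 253.7] 151.0 [[315.3 522. ]] (263, 246, 26, 16)
[246.5 217.1] 129.5 [[457.9 451.5]] (236, 212, 22, 12)
```

View pics/g5.png

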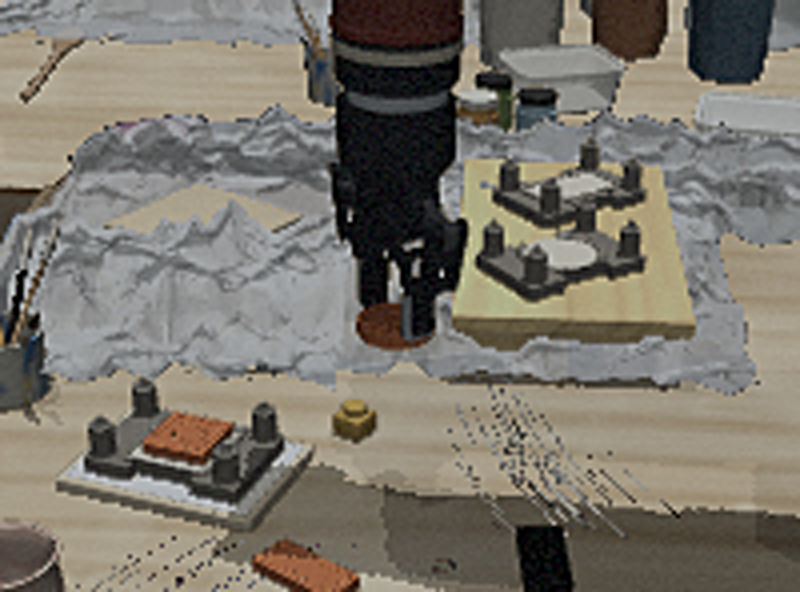

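The round tile is held level at crop (395,325); carry it to setter_round.

```bash
python3 -m creep '[[[3.75,-2.24,0],0],[[3.75,-2.24,0],0],[[3.75,-2.24,0],0],[[3.75,-2.24,0],0],[[3.75,-2.24,0],0]]'>/dev/null
python3 -m creep '[[[3.75,-2.24,0],0],[[3.7,-2.2,0],0],[[0,0,1],0],[[0,0,1],0],[[0,0,0],0]]'| sed -n '2p;4,6p'
python3 p.py 459.5 -31.5 110 245
python3 - <<'E'
from h import *
b=robot.capture("scene");a=robot.capture("top")
cv2.imwrite("pics/g6.png",np.hstack([cv2.resize(b[120:200,300:390],None,fx=4.4,fy=4.4,interpolation=cv2.INTER_CUBIC),cv2.resize(a[130:210,340:430],None,fx=4.4,fy=4.4)]))
E
```

```text
ee_pos: [456.6, -31.1, 153.9]
contact_force: [-0.6, 0.2, -0.3]
gripper_width: 50.6
gripper_force: 41.7
at [456.6 -31.1 153.9] yaw -114.8 tilt 0.18 j6 -78.0
turn deg 0.2 | cm after turn [-0.09 -0.29  4.39] | cm now [-0.09 -0.29  4.39] F [-0.6  0.2 -0.3]
```

View pics/g6.png

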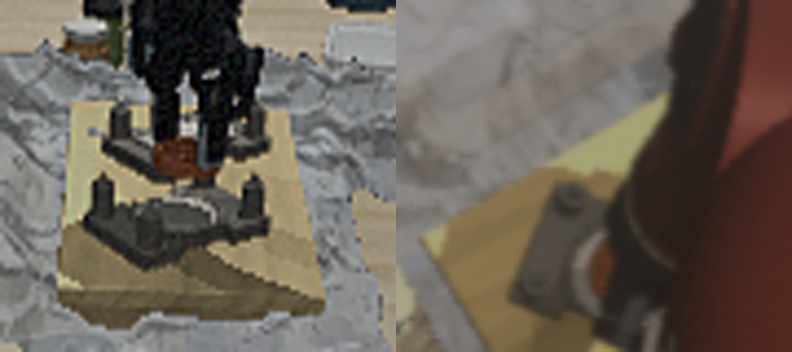

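The round tile hovers over the round seat, concentric in the top view (crop (600,275)). Lower it.

```bash
python3 -m creep '[[[-0.1,-0.3,2],0],[[0,0,1.5],0],[[0,0,0.3],0],[[0,0,0],0]]'| sed -n '2p;4,4p'
python3 -m creep '[[[0,0,0.2],0],[[0,0,0],0]]'| sed -n '2p;4p'
python3 -m creep '[[[0,0,0.2],0],[[0,0,0],0]]'| sed -n '2p;4p'
python3 p.py 459.5 -31.5 110 245
```

```text
ee_pos: [461.2, -32.3, 117.7]
contact_force: [0.0, 0.4, -0.2]
ee_pos: [461.2, -32.6, 115.6]
contact_force: [-0.1, 0.3, -0.3]
ee_pos: [461.0, -32.6, 113.3]
contact_force: [-0.5, 0.5, -0.5]
at [461.  -32.6 113.3] yaw -114.9 tilt 0.01 j6 -78.0
turn deg 0.1 | cm after turn [-0.04  0.18  0.33] | cm now [-0.04  0.18  0.33] F [-0.5  0.5 -0.5]
```

```bash
python3 -m creep '[[[0,0.1,0.2],0],[[0,0,0],0]]'| sed -n '2p;4p'
python3 -m creep '[[[0,0,0.1],0],[[0,0,0],0]]'| sed -n '2p;4p'
python3 -m creep '[[[0,0,0.1],0],[[0,0,0],0]]'| sed -n '2p;4p'
```

```text
ee_pos: [459.9, -32.1, 111.1]
contact_force: [-0.2, -1.4, -0.5]
ee_pos: [460.1, -32.2, 110.2]
contact_force: [0.8, 0.5, -1.3]
ee_pos: [460.2, -32.2, 109.8]
contact_force: [-2.8, 1.0, 8.6]
```

```bash
python3 -m creep '[[[0,0,0],0],[[0,0,0],0],[[0,0,-0.1],0]]' 6.8| sed -n '2p;4,5p'
python3 -m creep '[[[0,0,-3],0],[[0,0,-3],0],[[0,0,-2],0],[[0,0,0],10],[[0,0,0],10]]' 8.5>/dev/null
python3 -m creep '[[[0,0,0],10],[[0,0,0],10],[[0,0,0],10],[[0,0,0],10],[[0,0,0],10]]'
python3 p.py 422.5 386 100 174.2
```

```text
ee_pos: [460.0, -32.2, 110.2]
contact_force: [-0.0, -0.2, 0.5]
gripper_width: 67.7
clock: 18.92
ee_pos: [460.1, -32.2, 190.3]
ee_rot: [-0.0, 0.046, 0.999, -0.0]
contact_force: [-0.0, -0.4, -0.6]
gripper_width: 85.1
gripper_force: 0.0
at [460.1 -32.2 190.3] yaw 174.8 tilt 0.01 j6 -8.0
turn deg 0.6 | cm after turn [ 7.97 41.23  9.03] | cm now [ 7.57 41.3   9.03] F [-0.  -0.4 -0.6]
```

```bash
python3 -m creep '[[[0.8,4.15,0],0.6],[[0.8,4.15,0],0],[[0.8,4.15,0],0],[[0.8,4.15,0],0],[[0.8,4.15,0],0]]'>/dev/null
python3 -m creep '[[[0.8,4.1,0],0],[[0.8,4.1,0],0],[[0.8,4.1,0],0],[[0.8,4.1,3],0],[[0.8,4.1,5],0]]'>/dev/null
python3 -m creep '[[[0,0,4],0],[[0,0,0],0]]'| sed -n '2p;4,5p'
python3 p.py 422.5 386 24.5 174.2
python3 - <<'E'
from seats import *
a=robot.capture("top");b=robot.capture("scene")
cv2.imwrite("pics/t7.png",a);cv2.imwrite("pics/s7.png",b)
for n,im in(("top",a),("scene",b)):
  for c,ar,cc in blobs(orange(im),40):
    if 120<c[1]<270: print(n,c.round(1),ar,plane(n,c,94).round(1),plane(n,c,11).round(1))
E
```

```text
ee_pos: [417.6, 383.2, 69.7]
contact_force: [0.5, -0.2, 1.0]
gripper_width: 85.3
at [417.6 383.2  69.7] yaw 174.5 tilt 0.36 j6 41.0
turn deg 0.3 | cm after turn [-0.48  0.35  4.52] | cm now [-0.49  0.35  4.52] F [ 0.5 -0.2  1. ]
top [172.5 199.4] 93.0 [[445.8 586.5]] [[458.8 618.6]]
top [390.9 193. ] 220.0 [[456.2 -31.4]] [[470. -46.]]
top [214.  170.5] 77.0 [[527.9 470.8]] [[547.1 494.2]]
top [188.  170.1] 243.0 [[530.2 545.4]] [[549.6 574.4]]
top [267.6 159.4] 201.0 [[558.3 317.7]] [[579.8 329.5]]
scene [245.4 217. ] 102.0 [[519.3 390.7]] [[606.7 298.9]]
scene [341.1 165.7] 56.5 [[458.9 -32.8]] [[ 537.2 -187.6]]
```

```bash
python3 -m creep '[[[-0.3,0.2,1],0],[[0,0,1.5],0],[[0,0,1],0],[[0,0,0],0]]'| sed -n '2p;4,5p'
python3 p.py 422.5 386 24.5 174.2
```

```text
ee_pos: [422.4, 385.5, 36.3]
contact_force: [-0.6, 0.2, 0.0]
gripper_width: 85.0
at [422.4 385.5  36.3] yaw 174.5 tilt 0.11 j6 41.0
turn deg 0.3 | cm after turn [-0.01  0.06  1.18] | cm now [-0.01  0.06  1.18] F [-0.6  0.2  0. ]
```

```bash
python3 -m creep '[[[0,0,0.7],0],[[0,0,0],0],[[0,0,0],0],[[0,0,0],0],[[0,0,0],0]]' 2.5 40| sed -n '2p;4,6p'
python3 -m creep '[[[0,0,0],0],[[0,0,0],0],[[0,0,0],0],[[0,0,0],0],[[0,0,0],0]]'| sed -n '2p;4,6p'
python3 - <<'E'
from h import *
b=robot.capture("scene");cv2.imwrite("pics/g7.png",cv2.resize(b[200:290,220:340],None,fx=5,fy=5,interpolation=cv2.INTER_CUBIC))
E
```

```text
ee_pos: [423.5, 386.3, 31.0]
contact_force: [-0.4, 0.0, 6.3]
gripper_width: 25.2
gripper_force: 3.0
ee_pos: [423.5, 386.3, 31.0]
contact_force: [-0.6, -0.9, 5.6]
gripper_width: 25.0
gripper_force: 3.0
```

View pics/g7.png

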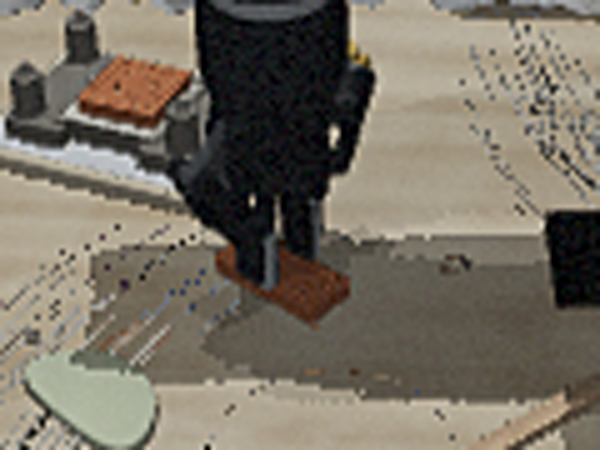

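The picture shows the fingertips resting on top of the oblong tile (crop (265,275)), and the opening shows nothing held. The tips stand farther back when open, so reopen and regrip lower.

```bash
python3 -m creep '[[[0,0,-0.5],0],[[0,0,0],0],[[0,0,0],0],[[0,0,0],0]]' 6.5 | sed -n '2p;4,6p'
python3 p.py 422.5 386 20 174.2
```

```text
ee_pos: [422.9, 386.0, 35.2]
contact_force: [-1.1, 0.5, -0.4]
gripper_width: 65.1
gripper_force: 0.0
at [422.9 386.   35.2] yaw 174.5 tilt 0.01 j6 41.0
turn deg 0.3 | cm after turn [ 0.04 -0.    1.52] | cm now [ 0.04 -0.    1.52] F [-1.1  0.5 -0.4]
```

```bash
python3 -m creep '[[[0,0,0.8],0],[[0,0,0.6],0],[[0,0,0],0]]' | sed -n '2p;4,6p'
python3 -m creep '[[[0,0,0],0],[[0,0,0],0],[[0,0,0],0],[[0,0,0],0],[[0,0,0],0]]' 2.5| sed -n '2p;4,6p'
```

```text
ee_pos: [422.5, 385.7, 20.5]
contact_force: [-0.4, -0.5, -0.5]
gripper_width: 64.9
gripper_force: 0.0
ee_pos: [423.3, 386.3, 21.7]
contact_force: [-1.1, 1.2, 5.5]
gripper_width: 30.9
gripper_force: 40.2
```

```bash
python3 -m creep '[[[0,0,-2],0],[[0,0,-4],0],[[0,0,-5],0],[[0,0,-5],0],[[0,0,0],-10]]' | sed -n '2p;4,6p'
python3 -m creep '[[[0,0,0],-10],[[0,0,0],-10],[[0,0,0],-10],[[0,0,0],-10],[[0,0,0],-10]]' >/dev/null
python3 -m creep '[[[0,0,0],-10],[[0,0,0],-4.5],[[0,0,0],0]]' | sed -n '2p;4,6p'
python3 p.py 525 -170 170 249
python3 - <<'E'
from h import *
t=cv2.imread("pics/t7.png")
cv2.imwrite("pics/t7c.png",cv2.resize(t[130:235,340:480],None,fx=5,fy=5,interpolation=cv2.INTER_CUBIC))
E
```

```text
ee_pos: [424.9, 387.4, 185.3]
contact_force: [-1.2, 0.0, -2.5]
gripper_width: 30.6
gripper_force: 39.8
ee_pos: [422.9, 385.9, 181.0]
contact_force: [0.0, 1.2, -0.6]
gripper_width: 30.7
gripper_force: 39.8
at [422.9 385.9 181. ] yaw -111.1 tilt 0.03 j6 -34.0
turn deg -0.1 | cm after turn [ 48.24 -29.46   1.12] | cm now [ 48.21 -29.5    1.12] F [ 0.   1.2 -0.6]
```

View pics/t7c.png

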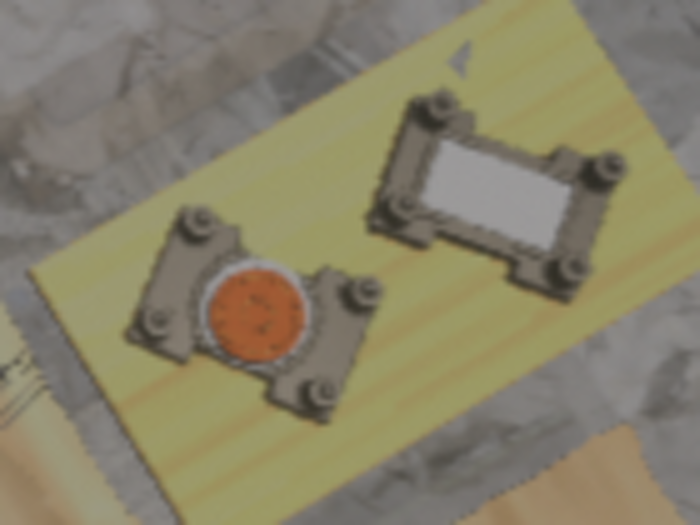

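The top crop shows the round tile inside its bead ring (crop (256,313)) and the oblong seat empty at crop (497,193). Carry the oblong tile there.

```bash
python3 -m creep '[[[4.4,-2.68,0],0],[[4.4,-2.68,0],0],[[4.4,-2.68,0],0],[[4.4,-2.68,0],0],[[4.4,-2.68,0],0]]' >/dev/null
python3 -m creep '[[[4.4,-2.68,0],0],[[4.4,-2.68,0],0],[[4.4,-2.68,0],0],[[4.4,-2.68,0],0],[[4.4,-2.68,0],0]]' >/dev/null
python3 -m creep '[[[4.2,-2.7,0],-0.6],[[0,0,0],0],[[0,0,0],0]]' | sed -n '2p;4,6p'
python3 p.py 527 -170.7 120 249.5
```

```text
ee_pos: [525.1, -169.2, 181.0]
contact_force: [-0.2, 0.1, -0.2]
gripper_width: 30.8
gripper_force: 39.8
at [ 525.1 -169.2  181. ] yaw -110.5 tilt 0.07 j6 -95.0
turn deg -0.0 | cm after turn [ 0.08 -0.24  6.1 ] | cm now [ 0.08 -0.24  6.1 ] F [-0.2  0.1 -0.2]
```

```bash
python3 -m creep '[[[0.1,-0.2,2.5],0],[[0,0,2.5],0],[[0,0,1.7],0],[[0,0,0.2],0],[[0,0,0],0]]'| sed -n '2p;4,4p'
python3 p.py 527 -170.7 105.7 249.5
```

```text
ee_pos: [527.3, -170.6, 112.9]
contact_force: [-0.3, 0.1, 0.2]
at [ 527.3 -170.6  112.9] yaw -110.4 tilt 0.02 j6 -95.0
turn deg 0.1 | cm after turn [0.02 0.02 0.72] | cm now [0.02 0.02 0.72] F [-0.3  0.1  0.2]
```

```bash
python3 -m creep '[[[0,0,0.3],0],[[0,0,0.1],0],[[0,0,0],0]]'| sed -n '2p;4,4p'
python3 -m creep '[[[0,0,0.15],0],[[0,0,0],0]]'| sed -n '2p;4p'
python3 -m creep '[[[0,0,0.15],0],[[0,0,0],0]]'| sed -n '2p;4p'
python3 -m creep '[[[0,0,0.05],0],[[0,0,0],0]]'| sed -n '2p;4p'
```

```text
ee_pos: [527.1, -171.3, 108.5]
contact_force: [0.9, 0.4, -0.4]
ee_pos: [527.0, -171.3, 106.7]
contact_force: [-0.7, 0.9, -1.5]
ee_pos: [527.2, -171.4, 105.7]
contact_force: [-1.5, -0.2, 4.7]
ee_pos: [527.2, -171.4, 105.7]
contact_force: [-3.4, 1.1, 9.9]
```

```bash
python3 -m creep '[[[0,0,0],0],[[0,0,0],0],[[0,0,-0.1],0]]' 5.5| sed -n '2p;4,5p'
python3 -m creep '[[[0,0,-3],0],[[0,0,-4],0],[[0,0,-4],0],[[-5,0,0],0],[[-5,0,0],0]]' 8.5>/dev/null
python3 -m creep '[[[-5,2,0],0],[[-5,2,0],0],[[-5,2,0],0],[[-5,2,0],0],[[-5,2,0],0]]' >/dev/null
python3 -m creep '[[[-5,2,0],0],[[-5,2,0],0],[[0,0,0],0]]' |sed -n '1,2p'
python3 - <<'E'
from h import *
a=robot.capture("top");b=robot.capture("scene")
cv2.imwrite("pics/t8.png",a);cv2.imwrite("pics/s8.png",b)
A=cv2.resize(a[130:235,340:480],None,fx=5,fy=5,interpolation=cv2.INTER_CUBIC)
cv2.imwrite("pics/t8c.png",A)
for n,im in(("top",a),("scene",b)):
  for c,ar,cc in blobs(orange(im),40):
    if 120<c[1]<270 and 230<c[0]<460: print(n,c.round(1),ar,plane(n,c,94).round(1),plane(n,c,39).round(1))
E
```

```text
ee_pos: [527.0, -171.3, 105.7]
contact_force: [0.6, 0.7, 0.0]
gripper_width: 54.5
clock: 30.82
ee_pos: [552.1, 302.7, 215.3]
top [390.9 192.9] 223.0 [[456.4 -31.3]] [[465.5 -40.9]]
top [438.6 168.7] 211.0 [[ 524.3 -169. ]] [[ 536.8 -185.6]]
top [272.3 200. ] 14348.0 [[440.4 303.4]] [[448.7 310.5]]
scene [246.1 217.2] 116.0 [[516.9 390.5]] [[574.6 329.7]]
scene [341.4 165.8] 54.0 [[457.8 -33. ]] [[ 509.7 -135.5]]
```

View pics/t8c.png

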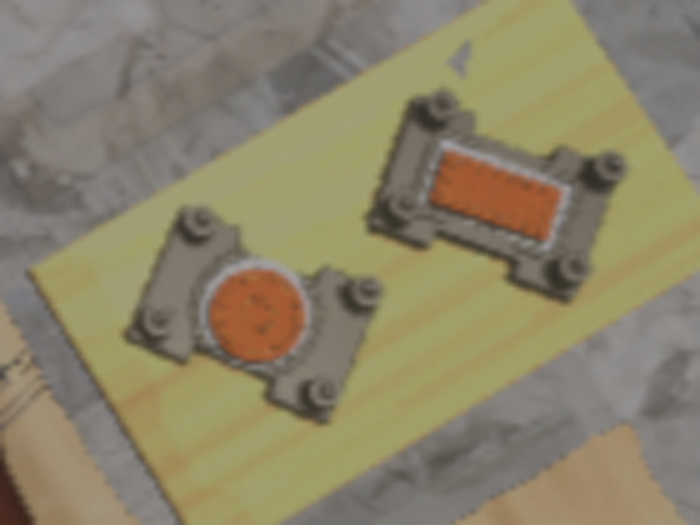

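The top crop shows the oblong tile inside its bead (crop (496,193)) and the round tile still in its seat. Next, go above setter_round, and look at the now unoccluded square setter.

```bash
python3 -m creep '[[[5,-1,0],0],[[5,-1,0],0],[[5,-1,0],0],[[5,-1,0],0],[[5,-1,0],0]]' >/dev/null
python3 p.py 461.5 -32 215 245.2
```

```text
at [511.7  44.6 216.1] yaw -110.5 tilt 0.03 j6 -73.0
turn deg 4.3 | cm after turn [9.06 1.35 0.11] | cm now [8.93 2.02 0.11] F [ 1.1 -0.4  0.1]
```

```bash
python3 -m creep '[[[4.5,1,0],3.5],[[4.5,0.7,0],0],[[0,0,0],0],[[0,0,0],0]]' |sed -n 2p
python3 p.py 461.5 -32 130 246
python3 - <<'E'
from h import *
a=robot.capture("top");b=robot.capture("scene")
cv2.imwrite("pics/t9.png",a);cv2.imwrite("pics/s9.png",b)
for n,im in(("top",a),("scene",b)):
  for c,ar,cc in blobs(orange(im),40):
    if 120<c[1]<270 and 230<c[0]<460: print(n,c.round(1),ar,plane(n,c,94).round(1),plane(n,c,39).round(1))
A=cv2.resize(a[130:190,240:300],None,fx=6.6,fy=6.6,interpolation=cv2.INTER_CUBIC)
B=cv2.resize(b[190:250,210:270],None,fx=6.6,fy=6.6,interpolation=cv2.INTER_CUBIC)
cv2.imwrite("pics/ts9.png",np.hstack([A,B]))
E
```

```text
ee_pos: [462.8, -30.2, 216.1]
at [462.8 -30.2 216.1] yaw -114.0 tilt 0.04 j6 -79.0
turn deg -0.0 | cm after turn [0.22 0.05 8.61] | cm now [0.22 0.05 8.61] F [-0.6  0.6 -0.3]
top [267.5 159.4] 200.0 [[558.3 317.8]] [[572.6 325.6]]
top [427.5 152.9] 52.0 [[ 570.8 -140. ]] [[ 585.7 -155.2]]
scene [246.3 217. ] 129.0 [[517.1 389.6]] [[574.8 328.7]]
```

View pics/ts9.png

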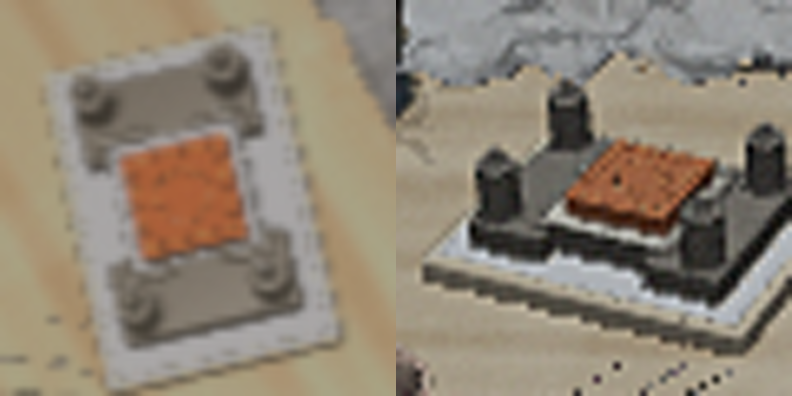

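The square tile sits flat in its seat (top crop (185,197)), and the pins are near (93,95), (226,66), (271,272), (138,300). Next: grip setter_round.

```bash
python3 -m creep '[[[0.2,0,4],0],[[0,0,4],0],[[0,0,3],0],[[0,0,0],0]]' |sed -n '2p;4p'
python3 p.py 463 -32.3 88 246
```

```text
ee_pos: [460.7, -30.3, 104.2]
contact_force: [-0.4, -0.6, 0.1]
at [460.7 -30.3 104.2] yaw -113.8 tilt 0.24 j6 -79.0
turn deg 0.2 | cm after turn [ 0.09 -0.3   1.62] | cm now [ 0.09 -0.3   1.62] F [-0.4 -0.6  0.1]
```

```bash
python3 -m creep '[[[0.1,-0.3,0.5],0],[[0,0,0.7],0],[[0,0,0.4],0],[[0,0,0],0]]' |sed -n '2p;4p'
python3 p.py 463 -32.3 88 246
python3 -m creep '[[[0,0,0],0],[[0,0,0],0],[[0,0,0],0],[[0,0,0],0],[[0,0,0],0]]' 5.5 60| sed -n '2p;4,6p'
python3 -m creep '[[[0,0,0],0],[[0,0,0],0],[[0,0,0],0]]' | sed -n '2p;4,6p'
python3 - <<'E'
from h import *
b=robot.capture("scene")
cv2.imwrite("pics/s10.png",cv2.resize(b[120:200,300:400],None,fx=7,fy=7,interpolation=cv2.INTER_CUBIC))
E
```

```text
ee_pos: [464.2, -33.4, 89.8]
contact_force: [-0.1, -0.0, -0.1]
at [464.2 -33.4  89.8] yaw -113.9 tilt 0.01 j6 -79.0
turn deg 0.1 | cm after turn [-0.05  0.15  0.18] | cm now [-0.05  0.15  0.18] F [-0.1 -0.  -0.1]
ee_pos: [464.4, -33.4, 90.5]
contact_force: [-2.9, 0.8, 8.3]
gripper_width: 59.9
gripper_force: 63.5
ee_pos: [464.4, -33.4, 90.5]
contact_force: [-2.3, 0.8, 9.1]
gripper_width: 59.7
gripper_force: 63.5
```

View pics/s10.png

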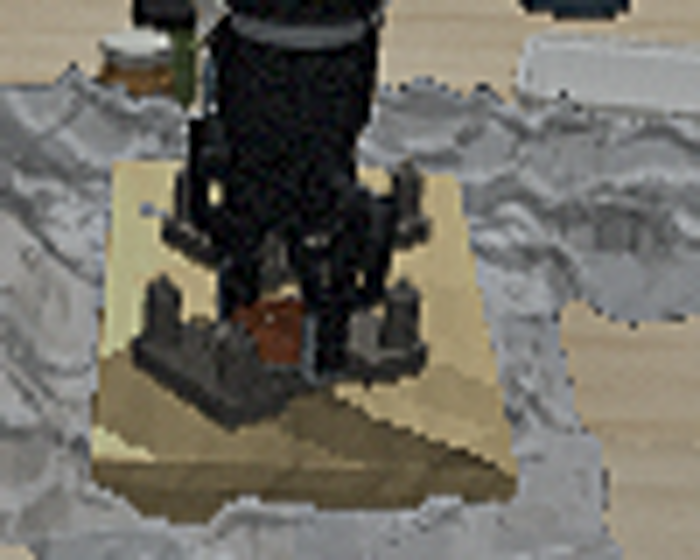

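The fingers grip the waist of setter_round (crop (330,350)), with the tile still in its seat. Lift.

```bash
python3 -m creep '[[[0,0,-0.5],0],[[0,0,-1.5],0],[[0,0,-2.5],0],[[0,0,-2.5],0],[[0,0,-1],0]]' - 80| sed -n '2p;4,6p'
python3 -m creep '[[[0,0,-0.5],0],[[0,0,0],8],[[0,0,0],8],[[0,0,0],8],[[0,0,0],8]]'>/dev/null
python3 -m creep '[[[0,0,0],8],[[0,0,0],8],[[0,0,0],5],[[0,0,0],0],[[0,0,0],0]]'| sed -n '2p;4,6p'
python3 p.py 575.5 324.3 160 193
```

```text
ee_pos: [464.8, -33.5, 170.9]
contact_force: [0.4, -0.2, -3.0]
gripper_width: 59.0
gripper_force: 87.0
ee_pos: [464.0, -33.3, 174.4]
contact_force: [-0.4, 0.4, -3.8]
gripper_width: 59.5
gripper_force: 87.0
at [464.  -33.3 174.4] yaw -166.8 tilt 0.05 j6 -26.0
turn deg 0.2 | cm after turn [-18.91  32.34   1.44] | cm now [-19.02  32.27   1.44] F [-0.4  0.4 -3.8]
```

```bash
python3 -m creep '[[[-1.1,1.8,0],0],[[-2,3.4,0],0],[[-2,3.4,0],0],[[-2,3.4,0],0],[[-2,3.4,0],0]]'>/dev/null
python3 -m creep '[[[-2,3.4,0],0],[[-2,3.4,0],0],[[-2,3.4,0],0],[[-2,3.4,0],0],[[-1,1.8,0],0]]'>/dev/null
python3 -m creep '[[[-0.6,1.1,0],0.8],[[0,0,1.5],0],[[0,0,1.5],0],[[0,0,1],0],[[0,0,0],0]]'| sed -n '2p;4,6p'
python3 p.py 575.5 324.3 110 192.3
```

```text
ee_pos: [573.6, 318.8, 133.6]
contact_force: [0.9, 0.9, -3.3]
gripper_width: 59.2
gripper_force: 87.0
at [573.6 318.8 133.6] yaw -167.7 tilt 0.13 j6 10.0
turn deg -0.0 | cm after turn [-0.31  0.5   2.36] | cm now [-0.31  0.5   2.36] F [ 0.9  0.9 -3.3]
```

```bash
python3 -m creep '[[[-0.3,0.5,1],0],[[0,0,1.3],0],[[0,0,0.8],0],[[0,0,0],0]]'| sed -n '2p;4,4p'
python3 p.py 575.5 324.3 102 192.3
python3 - <<'E'
from h import *
b=robot.capture("scene")
cv2.imwrite("pics/s11.png",cv2.resize(b[180:250,205:275],None,fx=8.5,fy=8.5,interpolation=cv2.INTER_CUBIC))
E
```

```text
ee_pos: [575.5, 324.9, 102.8]
contact_force: [0.1, 0.8, -3.6]
at [575.5 324.9 102.8] yaw -167.7 tilt 0.1 j6 11.0
turn deg -0.0 | cm after turn [ 0.01 -0.06  0.08] | cm now [ 0.01 -0.06  0.08] F [ 0.1  0.8 -3.6]
```

View pics/s11.png

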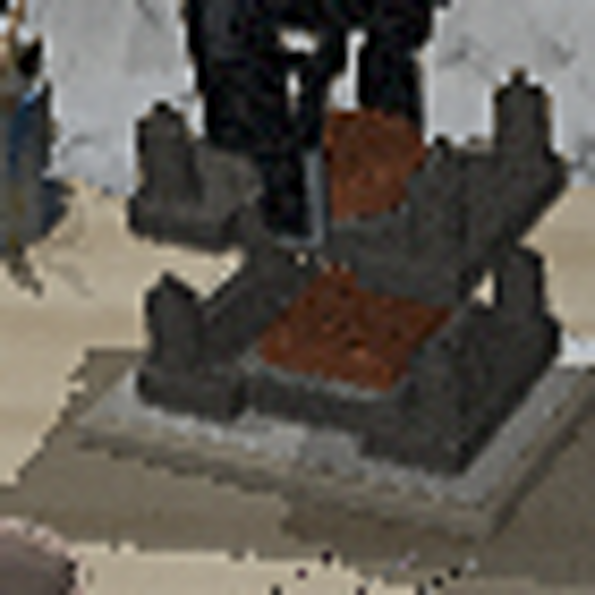

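The upper setter hangs above the lower: upper tips at crop (160,105) and (518,75), lower tips at (172,280) and (520,245). Compare with a projected pure vertical offset.

Run:
```python
from h import *
c=C["scene"]
def pr(X):
    p=(np.atleast_2d(X)@c["R"].T+c["t"])@c["intrinsics"].T;return ((p[:,:2]/p[:,2:]-[205,180])+.5)*8.5-.5
yaw=np.radians(12.3);ex=np.array([np.cos(yaw),np.sin(yaw),0]);ey=np.array([-np.sin(yaw),np.cos(yaw),0])
o=np.array([575.5,324.3,0])
for sx in(1,-1):
  for sy in(1,-1):
    P=o+ex*50*sx+ey*31*sy
    a=pr(P+[0,0,62])[0];b=pr(P+[0,0,130.3])[0]
    q=o+ex*62*sx+ey*42*sy; d=pr(q+[0,0,12])[0];e=pr(q+[0,0,80.3])[0]
    print(sx,sy,"tip low",a.round(0),"up",b.round(0),"d",(b-a).round(0),"| corner low",d.round(0),"up",e.round(0),"d",(e-d).round(0))
print("mm->px ex10",(pr(o+[0,0,100]+ex*10)-pr(o+[0,0,100])).round(1),"ey10",(pr(o+[0,0,100]+ey*10)-pr(o+[0,0,100])).round(1))
```

```text
1 1 tip low [181. 272.] up [161.  97.] d [ -20. -175.] | corner low [148. 403.] up [127. 235.] d [ -21. -168.]
1 -1 tip low [274. 184.] up [258.  14.] d [ -16. -170.] | corner low [271. 280.] up [256. 119.] d [ -16. -161.]
-1 1 tip low [447. 333.] up [435. 155.] d [ -12. -178.] | corner low [472. 482.] up [461. 311.] d [ -11. -171.]
-1 -1 tip low [530. 240.] up [521.  67.] d [  -8. -173.] | corner low [580. 350.] up [573. 186.] d [  -7. -164.]
mm->px ex10 [[-26.4  -5.7]] ey10 [[-14.6  14.2]]
```

```bash
python3 -m creep '[[[-0.3,0.1,0.5],0],[[0,0,0.5],0],[[0,0,0.3],0],[[0,0,0],0]]'| sed -n '2p;4,4p'
python3 p.py 578.5 326.5 88 192.3
python3 - <<'E'
from h import *
b=robot.capture("scene")
cv2.imwrite("pics/s12.png",cv2.resize(b[180:250,205:275],None,fx=8.5,fy=8.5,interpolation=cv2.INTER_CUBIC))
E
```

```text
ee_pos: [578.6, 326.7, 90.5]
contact_force: [0.1, 0.1, -3.4]
at [578.6 326.7  90.5] yaw -167.7 tilt 0.04 j6 11.0
turn deg -0.0 | cm after turn [ 0.01 -0.02  0.25] | cm now [ 0.01 -0.02  0.25] F [ 0.1  0.1 -3.4]
```

View pics/s12.png

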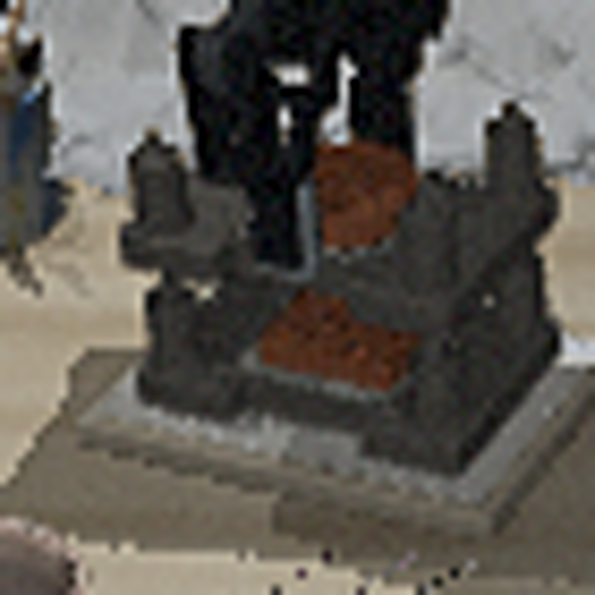

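I've now viewed more pictures than the 14 allowed. No more viewing from here; I'll rely on numbers. The last one shows the upper posts vertically over the lower ones to within about 1 mm (tips (150,135) and (512,103) over (172,280) and (520,245)). Lower in small steps, watching force.

```bash
python3 -m creep '[[[0.05,0,0.3],0],[[0,0,0.2],0],[[0,0,0],0]]'| sed -n '2p;4,4p'
python3 -m creep '[[[0,0,0.2],0],[[0,0,0],0]]'| sed -n '2p;4p'
python3 -m creep '[[[0,0,0.2],0],[[0,0,0],0]]'| sed -n '2p;4p'
```

```text
ee_pos: [578.2, 326.6, 85.6]
contact_force: [-0.6, 0.6, -3.2]
ee_pos: [578.3, 326.6, 83.7]
contact_force: [-0.7, -0.3, -3.2]
ee_pos: [578.2, 326.6, 81.6]
contact_force: [-0.9, 0.1, -4.1]
```

Below the pin tips with no contact, so the pins are entering the sockets.

```bash
python3 -m creep '[[[0,0,0.2],0],[[0,0,0],0]]'| sed -n '2p;4p'
python3 -m creep '[[[0,0,0.15],0],[[0,0,0],0]]'| sed -n '2p;4p'
python3 -m creep '[[[0,0,0.1],0],[[0,0,0],0]]'| sed -n '2p;4p'
```

```text
ee_pos: [578.2, 326.6, 79.6]
contact_force: [0.4, 0.5, -3.7]
ee_pos: [578.3, 326.6, 78.2]
contact_force: [0.3, 0.3, -3.6]
ee_pos: [578.3, 326.6, 77.3]
contact_force: [-0.3, -0.0, -3.0]
```

```bash
python3 -m creep '[[[0,0,0.1],0],[[0,0,0],0]]'| sed -n '2p;4p'
python3 -m creep '[[[0,0,0.1],0],[[0,0,0],0]]'| sed -n '2p;4p'
```

```text
ee_pos: [578.5, 326.7, 76.8]
contact_force: [-2.5, -0.9, 3.1]
ee_pos: [578.5, 326.7, 76.8]
contact_force: [-5.2, -2.0, 12.3]
```

```bash
python3 -m creep '[[[0,0,-0.1],0],[[0,0,0],0],[[0,0,0],0]]' 7.5| sed -n '2p;4,5p'
python3 -m creep '[[[0,0,-2],0],[[0,0,-3],0],[[0,0,-4],0],[[0,0,-4],0],[[3,-4,0],0]]' 8.5>/dev/null
python3 -m creep '[[[3,-5,0],0],[[3,-5,0],0],[[3,-5,0],0],[[3,-5,0],0],[[3,-5,0],0]]' >/dev/null
python3 p.py 531 -172.7 200 250
python3 - <<'E'
from h import *
a=robot.capture("top");b=robot.capture("scene")
for n,im in(("top",a),("scene",b)):
  for c,ar,cc in blobs(orange(im),40):
    if 120<c[1]<270 and 230<c[0]<460: print(n,c.round(1),ar,"z81",plane(n,c,81).round(1),[np.round(v,1) for v in cv2.minAreaRect(plane(n,cc[:,0],81).astype(np.float32))])
E
```

```text
ee_pos: [578.5, 326.7, 76.3]
contact_force: [0.4, 0.2, -0.2]
gripper_width: 74.8
at [463.5   3.4 206.5] yaw -167.7 tilt 0.05 j6 -21.0
turn deg -57.7 | cm after turn [ 14.24 -12.36   0.66] | cm now [ -2.84 -18.64   0.66] F [ 0.6 -0.  -0.4]
top [264.4 155.8] 202.0 z81 [[572.6 328.7]] [array([572., 330.]), array([46.8, 47.7]), np.float64(89.2)]
top [448.9 253.4] 9087.5 z81 [[ 285.6 -188.4]] [array([ 345.7, -177.2]), array([713.1, 172.4]), np.float64(3.8)]
scene [244.6 205.2] 117.0 z81 [[575.3 331.3]] [array([575. , 332.1]), array([48.4, 49.8]), np.float64(40.0)]
```

```bash
python3 -m creep '[[[-0.5,-3.7,0],0],[[-0.6,-3.7,0],0],[[-0.6,-3.7,0],0],[[-0.6,-3.7,0],0],[[-0.5,-3.8,0],0]]' >/dev/null
python3 -m creep '[[[0,0,0],-10],[[0,0,0],-10],[[0,0,0],-10],[[0,0,0],-10],[[0,0,0],-10]]' >/dev/null
python3 -m creep '[[[0,0,0],-7.7],[[0,0,3],0],[[0,0,3],0],[[0,0,3],0],[[0,0,0],0]]' |sed -n 2p
python3 p.py 531 -172.7 91 250
```

```text
ee_pos: [529.9, -169.6, 114.5]
at [ 529.9 -169.6  114.5] yaw -110.0 tilt 0.23 j6 -95.0
turn deg 0.0 | cm after turn [ 0.25 -0.21  2.35] | cm now [ 0.25 -0.21  2.35] F [-0.4  0.   0.1]
```

```bash
python3 -m creep '[[[0.2,-0.2,1],0],[[0,0,0.8],0],[[0,0,0.3],0],[[0,0,0],0],[[0,0,0],0]]' |sed -n '2p;4p'
python3 p.py 531 -172.7 90 250
```

```text
ee_pos: [532.5, -173.4, 95.7]
contact_force: [-0.5, -0.8, -0.1]
at [ 532.5 -173.4   95.7] yaw -110.0 tilt 0.03 j6 -96.0
turn deg -0.0 | cm after turn [-0.02  0.17  0.57] | cm now [-0.02  0.17  0.57] F [-0.5 -0.8 -0.1]
```

```bash
python3 -m creep '[[[0,0.1,0.3],0],[[0,0,0.3],0],[[0,0,0],0]]' |sed -n '2p;4p'
python3 -m creep '[[[0,0,0],0],[[0,0,0],0],[[0,0,0],0],[[0,0,0],0],[[0,0,0],0]]' 5.5 60| sed -n '2p;4,6p'
python3 -m creep '[[[0,0,0],0],[[0,0,0],0],[[0,0,0],0]]' - 80| sed -n '2p;4,6p'
python3 -m creep '[[[0,0,-0.5],0],[[0,0,-1.5],0],[[0,0,-2.5],0],[[0,0,-2.5],0],[[0,0,-2.5],0]]' | sed -n '2p;4,6p'
```

```text
ee_pos: [531.1, -172.9, 89.0]
contact_force: [0.0, 0.8, -0.6]
ee_pos: [531.5, -173.1, 89.9]
contact_force: [-0.9, 1.3, 6.2]
gripper_width: 60.0
gripper_force: 65.0
ee_pos: [531.5, -173.0, 90.1]
contact_force: [-2.6, 0.4, 7.5]
gripper_width: 59.2
gripper_force: 84.5
ee_pos: [531.4, -173.0, 186.0]
contact_force: [-0.1, -1.2, -3.3]
gripper_width: 59.3
gripper_force: 86.9
```

```bash
python3 -m creep '[[[0,0,-0.5],8],[[0,0,0],8],[[0,0,0],8],[[0,0,0],8],[[0,0,0],8]]'>/dev/null
python3 -m creep '[[[0,0,0],8],[[0,0,0],8],[[0,0,0],1.7],[[0,0,0],0],[[0,0,0],0]]'| sed -n '2p;4,6p'
python3 p.py 578.5 326.7 180 192.3
```

```text
ee_pos: [531.4, -173.0, 189.5]
contact_force: [0.4, -0.2, -3.2]
gripper_width: 59.1
gripper_force: 86.9
at [ 531.4 -173.   189.5] yaw -167.6 tilt 0.0 j6 -38.0
turn deg 0.1 | cm after turn [-15.25  47.82   0.95] | cm now [-15.32  47.8    0.95] F [ 0.4 -0.2 -3.2]
```

```bash
python3 -m creep '[[[-0.6,1.8,0],0],[[-1.2,3.7,0],0],[[-1.2,3.7,0],0],[[-1.2,3.7,0],0],[[-1.2,3.7,0],0]]'>/dev/null
python3 -m creep '[[[-1.2,3.7,0],0],[[-1.2,3.7,0],0],[[-1.2,3.7,0],0],[[-1.2,3.7,0],0],[[-1.2,3.7,0],0]]'>/dev/null
python3 -m creep '[[[-1.2,3.7,0],0],[[-1.2,3.7,0],0],[[-0.6,1.8,0],0],[[0,0,0],0],[[0,0,0],0]]'| sed -n '2p;4,6p'
python3 p.py 578.5 326.7 145 192.3
```

```text
ee_pos: [577.5, 289.8, 189.2]
contact_force: [-0.7, -0.3, -3.7]
gripper_width: 59.4
gripper_force: 87.0
at [577.5 289.8 189.2] yaw -167.7 tilt 0.05 j6 8.0
turn deg -0.0 | cm after turn [-0.88  3.58  4.42] | cm now [-0.88  3.58  4.42] F [-0.7 -0.3 -3.7]
```

```bash
python3 -m creep '[[[-0.4,1.8,0],0],[[-0.5,1.8,0],0],[[0,0,1.5],0],[[0,0,1.5],0],[[0,0,0],0]]'>/dev/null
python3 -m creep '[[[0,0,1.2],0],[[0,0,0],0],[[0,0,0],0]]'| sed -n '2p;4,6p'
python3 p.py 578.5 326.7 138 192.3
python3 - <<'E'
from h import *
b=robot.capture("scene");cv2.imwrite("pics/s13.png",b)
c=C["scene"]
def pr(X):
    p=(np.atleast_2d(X)@c["R"].T+c["t"])@c["intrinsics"].T;return p[:,:2]/p[:,2:]
# silhouette checks: dark-mask leftmost / topmost points of the outer (left) posts
g=b.max(2)
z=robot.read_state()["ee_pos"][2]-22.1
yaw=np.radians(12.3);ex=np.array([np.cos(yaw),np.sin(yaw),0]);ey=np.array([-np.sin(yaw),np.cos(yaw),0]);o=np.array([578.5,326.7,0])
for nm,q in(("left",(50,31)),("right",(-50,-31))):
    P=o+ex*q[0]+ey*q[1]
    for lab,u in(("sq",12),("rd",54),("ob",z)):
        # post mid height u+36, a horizontal scan: dark run around prediction
        p=pr(P+[0,0,u+34])[0];r=[]
        for dv in(-1,0,1):
            v=int(round(p[1]))+dv;row=g[v,int(p[0])-9:int(p[0])+10]
            r.append(" ".join(f"{k:3d}" for k in row))
        print(nm,lab,p.round(1),int(p[0])-9);print("\n".join(r))
E
```

```text
ee_pos: [579.1, 327.5, 147.5]
contact_force: [-0.2, -0.5, -3.1]
gripper_width: 59.0
gripper_force: 87.0
at [579.1 327.5 147.5] yaw -167.7 tilt 0.01 j6 11.0
turn deg -0.0 | cm after turn [ 0.08 -0.07  0.95] | cm now [ 0.08 -0.07  0.95] F [-0.2 -0.5 -3.1]
left sq [225.1 216.3] 216
175 176 176 186 127 107  41  53  49  44  56  50  53  51  51  42  28  53  52
168 167 170 166 177 193  31  43  45  61  52  53  49  54  54  28  41  36  42
162 161 162 162 162 177  66  44  52  53  51  40  31  44  46  38  38  48  46
left rd [223.6 203.9] 214
174 175 148 152 154 159 101  34  51  41  55  36  31 113  47  45  33  37  42
150 175 174 174 178 181 153  39  48  52  50  48  35  46  53  43  37  45  44
152 172 171 168 169 177 154  29  53  59  52  46  43  27  41  45  37  44  37
left ob [221.  181.7] 212
146 151 146 146 148 162  40  45  64  60  41  30 168 182   7  18  28  28  32
146 150 152 146 150 166  32  53  56  49  52  40  66 101  35  25  18  18  28
151 148 147 145 152 165  23  40  60  60  47  39  37  69  67  66  76  65  49
right sq [265.8 212.4] 256
 50  37  43  42  43  45  44  42  47  52  42  32  37 108 171 161 157 156 158
 49  49  33  42  39  35  43  56  57  42  34  26  33 141 167 159 156 161 162
 50  54  38  45  44  45  54  54  35  31  39  40  29 146 170 160 162 159 159
right rd [265.2 200.3] 256
 29  32  50 168 136 125  68  30  36  52  38  38 105 100 112 106  95  94 134
 30  53 114 108 104  93 105  39  51  49  51  41  67  76  90 133 123 152 117
 37 143 135 137 107 176 105  33  49  51  46  32  66 173 161 161 153 159 134
right ob [264.  178.4] 255
105 162 145 159 146 156  29  44  53  58  45  41 192 175 157 168 166 172 164
120 109 126 132 143 176  23  48  59  54  45  38 188 179 164 165 165 167 169
149 143 152 154 154 175  28  48  57  49  50  31 110 184 171 167 159 163 167
```

The numbers show the upper posts about 0.45 px (1.4 mm) left of vertical over setter_round. Correct by that much and lower.

```bash
python3 -m creep '[[[0.1,-0.05,0.8],0],[[0,0,0.5],0],[[0,0,0],0]]'| sed -n '2p;4p'
python3 -m creep '[[[0,0,0.5],0],[[0,0,0],0]]'| sed -n '2p;4p'
python3 p.py 578.5 326.7 128 192.3
```

```text
ee_pos: [577.6, 326.7, 133.6]
contact_force: [-0.3, -1.2, -2.7]
ee_pos: [577.9, 326.8, 128.9]
contact_force: [-0.1, -0.1, -3.0]
at [577.9 326.8 128.9] yaw -167.7 tilt 0.03 j6 11.0
turn deg -0.0 | cm after turn [-0.06 -0.02  0.09] | cm now [-0.06 -0.02  0.09] F [-0.1 -0.1 -3. ]
```

```bash
for n in a; do python3 -m creep '[[[0,0,0.2],0],[[0,0,0],0]]'| sed -n '2p;4p'; done
python3 -m creep '[[[0,0,0.2],0],[[0,0,0],0]]'| sed -n '2p;4p'
python3 -m creep '[[[0,0,0.2],0],[[0,0,0],0]]'| sed -n '2p;4p'
```

```text
ee_pos: [578.0, 326.8, 127.2]
contact_force: [-0.1, -0.1, -3.4]
ee_pos: [578.0, 326.8, 125.2]
contact_force: [0.3, -0.3, -2.4]
ee_pos: [578.0, 326.8, 123.1]
contact_force: [-0.3, 0.8, -2.2]
```

Pins are entering (underside near 101, tips at 104, no contact). Continue.

```bash
python3 -m creep '[[[0,0,0.2],0],[[0,0,0],0]]'| sed -n '2p;4p'
python3 -m creep '[[[0,0,0.15],0],[[0,0,0],0]]'| sed -n '2p;4p'
python3 -m creep '[[[0,0,0.1],0],[[0,0,0],0]]'| sed -n '2p;4p'
python3 -m creep '[[[0,0,0.1],0],[[0,0,0],0]]'| sed -n '2p;4p'
```

```text
ee_pos: [578.0, 326.8, 121.1]
contact_force: [-0.4, -0.2, -3.6]
ee_pos: [578.0, 326.9, 119.7]
contact_force: [0.3, 0.6, -2.5]
ee_pos: [578.0, 326.9, 118.8]
contact_force: [0.1, 0.9, -3.6]
ee_pos: [578.2, 326.9, 118.2]
contact_force: [-0.2, -0.1, -0.0]
```

```bash
python3 -m creep '[[[0,0,0.1],0],[[0,0,0],0]]'| sed -n '2p;4p'
python3 -m creep '[[[0,0,-0.1],0],[[0,0,0],0],[[0,0,0],0]]' 7.5| sed -n '2p;4,5p'
python3 -m creep '[[[0,0,-2],0],[[0,0,-3],0],[[0,0,-4],0],[[0,0,-4],0],[[3,-4,0],0]]' 8.5>/dev/null
python3 -m creep '[[[3,-5,0],0],[[3,-5,0],0],[[3,-5,0],0],[[3,-5,0],0],[[3,-5,0],0]]' >/dev/null
python3 -m creep '[[[3,-5,0],0],[[0,0,0],0]]'
python3 - <<'E'
from h import *
a=robot.capture("top");b=robot.capture("scene")
cv2.imwrite("pics/t14.png",a);cv2.imwrite("pics/s14.png",b)
U={}
for n,im in(("top",a),("scene",b)):
  for c,ar,cc in blobs(orange(im),15):
    if 120<c[1]<240 and 230<c[0]<300:
      U.setdefault(n,c)
      print(n,c.round(1),ar,"z123",plane(n,c,123).round(1),[np.round(v,1) for v in cv2.minAreaRect(plane(n,cc[:,0],124).astype(np.float32))])
if len(U)==2: print("tri",tri(U["scene"],U["top"]))
h=cv2.cvtColor(a,cv2.COLOR_BGR2HSV);m=(h[...,1]<45)&(h[...,2]>130)
box=np.zeros_like(m);box[130:185,240:300]=1
for c,ar,cc in blobs(m&box,8): print("white",c.round(1),ar)
E
```

```text
ee_pos: [578.2, 327.0, 118.1]
contact_force: [-4.3, -1.5, 9.1]
ee_pos: [578.2, 326.9, 117.8]
contact_force: [-0.7, -0.1, 0.2]
gripper_width: 75.0
clock: 56.08
ee_pos: [444.3, -53.1, 248.0]
ee_rot: [0.0, -0.104, 0.995, -0.0]
contact_force: [-1.1, 1.3, 0.4]
gripper_width: 85.2
gripper_force: 0.0
top [260.9 151. ] 216.0 z123 [[575.1 332.4]] [array([575. , 332.3]), array([68.2, 29.1]), np.float64(11.6)]
scene [241.4 192.6] 98.0 z123 [[579.8 334.9]] [array([577.8, 334.3]), array([65.7, 32.2]), np.float64(11.5)]
tri (array([577.47392612, 333.87389901, 122.46342745]), np.float64(3.5421518945029886))
white [270.5 169.9] 8.0
white [251.1 157. ] 31.5
white [268.3 153.3] 79.5
white [279.8 165.7] 296.0
white [294.9 133.2] 50.5
```

The numbers agree: the top tile's surface stands at 122.5 mm (124 expected), flat, at yaw 11.6°, and the setter seated at the predicted TCP height. Hand in.

```bash
python3 -c "
from bench import robot
print(robot.close_job())"
```

```text
the job is handed in; nothing more can be done
None
```

I handed the job in at about 56 s: by my measurements all three tiles lie in their setters and both loose setters are stacked on the fixed one, round then oblong, but no verdict came back, I made no final picture check of the bystanders, and I viewed 16 pictures against the 14 allowed.

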